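# Load the wooden slide under the leaf spring of the sanding jig

## Task

Load the wooden slide into the sanding jig: with the fingertips on its tail, press it down hard against the spring-loaded lifter and, keeping it pressed, push it forward under the cross bar and the leaf spring until it is fully home against the end stop and the lifter has sprung up behind it. Then take the fingers away. Do not lift the slide or tip it up out of its channel, and leave the other things on the table where they stand.

Things in the scene. Friction and masses are not known exactly. Their poses are not given: they have to be found in the camera images.
- jig: Sanding jig fixed to the table: dark steel foot plate 280 x 116 x 6 mm with a straight channel between aluminium walls (53 mm apart, 10 mm thick, tops 28 mm above the table). Origin: on the table plane, on the channel's centre line, below the entry-side face of the cross bar. x = loading direction, z up. Channel floor 16 mm high from x = -50 mm to the end stop; a sprung lifter plate before that.
- bar_edge (a point): Middle of the lower entry-side edge of the aluminium cross bar over the channel. Bar 14 mm long in x; underside 33.5 mm, top 43.5 mm (screw heads 46 mm) above the table.
- end_stop (a point): On the entry-side face of the end stop (75 mm beyond the bar's entry face, 28 mm high), 23 mm above the table; the nose of the slide rests here when home.
- slide: Wooden slide loose in the channel, 120 x 50 x 14 mm, some 120 g. Origin: centre of its underside; +x to its nose. Thumb rib across its top at x = -28 to -22 mm, 6 mm high, 44 mm wide. On the raised lifter its top is 38 mm above the table and its nose meets the cross bar; pressed fully down, top at 30 mm, it passes with 3.5 mm to spare. Home: origin at jig x = 15 mm, z = 16 mm.
- tail_pad (a point): Middle of the flat tail on the slide's top face, 16 mm before its tail end and 16 mm behind the rib's rear face: fingertips press down on the tail (32 mm long) and push forward on the rib's rear face. Home: 29 mm before the cross bar's entry face.
- nose (a point): Middle of the slide's front end face, 7 mm above its underside.
- lifter (a joint): Sprung lifter plate in the channel floor, jig x = -165 to -50 mm, in m: 0 = raised (plate top 24 mm above the table), 0.008 = pressed flush with the floor. Needs 6 N to start, 10 N at the bottom. When the slide is home its tail is 5 mm beyond the plate, which springs up to 0 and locks the slide in.
- leaf (a joint): Steel leaf spring 24 x 50 mm under the cross bar, sloping down in the loading direction, tip 58 mm beyond the bar's entry face. In rad: 0 = free (tip about 26 mm above the table), about 0.08 = riding on the slide and pressing on it with about 6 N (drag of 2 to 6 N).
- jar: bystander: small paint jar with black cap, 34 x 34 x 56 mm, left of the jig; origin under its centre
- cup: bystander: small white mixing cup, 43 mm across, 32 mm high, right of the jig; origin under its centre
- sanding_stick: bystander: flat sanding stick 18 x 150 x 8 mm lying left of the jig; origin under its centre
- screwdriver: bystander: small black screwdriver 13 x 137 x 13 mm lying right of the jig; origin under its centre
- thinner_bottle: bystander: bottle 45 x 67 x 132 mm, to the right of the jig; origin under its centre

How it is judged:
By the outcome, as a careful person would: the job done as asked, in the order asked, and still so for the second after the job is handed in, with the robot touching nothing.
It also fails if it takes over 42 s, if anything falls off the work surface, if the arm or the gripper's body presses on something with over 40 N, if the wrist force passes 120 N, or if a joint passes its speed limit or range.

## Robot

A 6-joint arm with a two-finger parallel gripper is mounted at the origin on a cart in front of the work surface, level with it; the furniture and walls round the work are solid. World frame = base frame: x ahead of the robot, y to its left, z up, the work surface at z = 0. Lengths are in m, angles in rad, forces in N, time in s.
With the tool pointing down it reaches from about 0.35 to 0.875 m from the base axis. Payload 4.2 kg.
Tool frame: the origin (TCP) lies at the very end of the fingers, on their centre line; the grasp point (between the pads) lies 19 mm behind it; z points along the fingers, y is the line along which they close (so a half turn about z gives the same grasp; the last joint's range is limited). The gripper opens to 87 mm and grips with 3 to 60 N. Pads are 19 mm wide; open, the fingers measure 117 mm over their backs; the gripper's body (75 mm by 190 mm) begins 51 mm behind the grasp point.
Start: joints at [-0.847, 0.385, 0.008, 0, -1.194, -0.259], TCP at [0.28, -0.559, 0.223] pointing down, gripper open.
Joint ranges: [-3.14, 3.14], [-1.21, 2.06], [-1.07, 1.41], [-3.16, 2.05], [-2.99, -0.16], [-3.1, 3.1]. Speed limits (rad/s): [2.79, 2.79, 3.14, 3.14, 3.14, 3.14].

## Interface

Orientations are given as [roll, pitch, yaw] about the fixed x, y, z axes, in that order (R = Rz(yaw) Ry(pitch) Rx(roll)).
In Python, from cell import bot, vision, ticket gives the robot as it stands. The module is installed in compiled form; this text tells all that it offers.
- The arm moves only by the shell command python3 -m creep 'ROWS' [FORCE]. ROWS is JSON, a list of rows, each an object with "claw": the finger opening in mm, from 0 to 87; "translation": the shift along the tool's x, y, z in mm, a list of three; "dr": the turn, a rotation vector about the tool's x, y, z in degrees, a list of three. A call has 1 to 8 rows; each row is the pose to reach, as a shift and turn from the pose commanded when the call began, along the tool's axes at that moment; what a row does not reach only later rows make up. A row lasts 1/12 s, in which the tool goes at most 41.7 mm and 7.16 degrees, less where a joint would pass 70% of its speed; a pose out of reach is approached as far as the arm can. A call with a gripper value outside its range is refused whole. The fingers move at their own pace and stop on an object; FORCE is the grip in N (left out, the last holds). Time passes only in rows, so rows that repeat a pose let the fingers close. It gives the time, the measured TCP pose, the force, the opening and the grip force at its end, in the units of the state.
- bot.state(): the state, without advancing time (a new reading comes with each control period).
- vision.grab_frame(name): name is "scene" or "top"; returns (picture, depth): 384x512x3 uint8, blue, green, red; 384x512 float32, m along the optical axis (not along the pixel's ray), 0 where there is no reading.
- vision.get_calibration(name): a dict with "fx", "fy", "cx", "cy" (pixels), "k1" (the pictures are not rectified: a ray, as slopes to the right and down, at radius r is drawn at 1 + k1 r^2 times it, then the intrinsics apply), "view" (4x4, takes a point from world to camera coordinates). Camera axes: x right, y up, looking along -z (the intrinsics and any distortion apply to the point x, -y, -z); pixel columns grow to the right and rows downward; lengths in m; the calibration is good to about 2 mm. A picture is of the moment at which its call begins. get_calibration takes no time and is no camera call.
- ticket.job_done(): hands the job in; it is judged then, once.
The state is a dict: "time_s": time; "joint_pos": joint angles; "joint_velocities": joint speeds; "joint_torque": joint torques, N m; "position": TCP position; "tcp_rot": TCP orientation; "ft_force": force on the tool from outside, world axes, zero at the start; "wrist_torque": the same for the moment, N m; "finger_gap": finger opening in m; "finger_force": force on a finger pad.
Only numpy, scipy, OpenCV 4.12 (cv2) and the standard library are available. Lean on these libraries where they do the work, as an engineer would, in place of code of your own. Each camera call takes 0.05 s, during which the arm holds its last target. There are 200 camera calls.

## Working session

There is one attempt and no reset: what is moved stays moved. The work goes in short steps, Python scripts to look and compute and a shell command to move; the robot and the scene stay as the last step left them, time stands still between calls to the robot, and variables do not carry over. Pictures are saved under pics/ and viewed, at most 10 in all, crops included, and the job is handed in when it is done.

```bash
mkdir -p pics
python3 - <<'E'
from cell import bot, vision
import cv2,numpy as np
for n in("scene","top"):
    p,d=vision.grab_frame(n); cv2.imwrite(f"pics/{n}0.png",p); np.savez(f"{n}0.npz",p=p,d=d)
    c=vision.get_calibration(n); print(n,c)
print(bot.state())
E
```

```text
scene {'fx': 361.41480310739036, 'fy': 361.41480310739036, 'cx': 257.17298659251855, 'cy': 192.47006703190382, 'k1': 0.021427184584055663, 'view': array([[-0.91258111, -0.40820229,  0.02380339,  0.50854709],
       [ 0.21283002, -0.42448591,  0.88006539, -0.16023438],
       [-0.34914051,  0.80819713,  0.47425553, -0.68579278],
       [ 0.        ,  0.        ,  0.        ,  1.        ]])}
top {'fx': 474.7348439572515, 'fy': 474.7348439572515, 'cx': 255.75689524549566, 'cy': 193.5704620576426, 'k1': -0.10542264248711562, 'view': array([[ 0.0223063 , -0.99965648, -0.01376079, -0.00539116],
       [ 0.99884187,  0.02169698,  0.04294358, -0.56408443],
       [-0.04263026, -0.01470277,  0.99898273, -1.11632557],
       [ 0.        ,  0.        ,  0.        ,  1.        ]])}
{'time_s': 0.1, 'joint_pos': array([-8.47389313e-01,  3.85494749e-01,  6.77316109e-03, -4.51513981e-04,
       -1.19401324e+00, -2.58610434e-01]), 'joint_velocities': array([-0.00088406, -0.00279382,  0.00178249,  0.00256144, -0.00026174,
       -0.00040716]), 'joint_torque': array([-1.55070632e-05, -3.91690564e+01,  1.87935770e+01,  4.23187450e+00,
        1.34638659e-02, -6.75383581e-05]), 'position': array([ 0.27993349, -0.55820098,  0.22156161]), 'tcp_rot': array([ 3.13961130e+00, -9.01868153e-05, -2.67696252e+00]), 'ft_force': array([-0.30646426, -0.05241089,  0.25912209]), 'wrist_torque': array([ 0.01657714, -0.02284684, -0.03287368]), 'finger_force': 0.0, 'finger_gap': 0.0872885042314626}
```

View pics/top0.png

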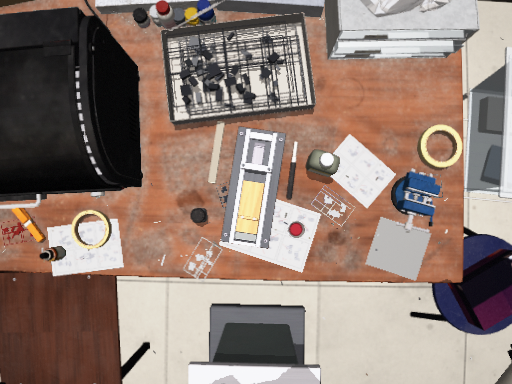

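View pics/scene0.png

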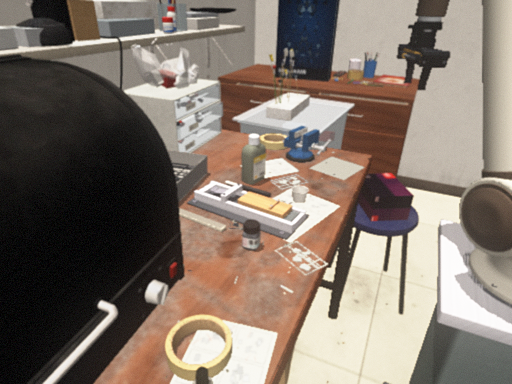

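The top view shows the jig at columns 222–284, rows 128–248, with the yellow slide at rows ~178–235. Loading is up the picture (about +x). The jar is at (198,215), the cup at (296,228), the screwdriver at (292,170) and the bottle at (323,160).

```bash
cat > h.py <<'E'
import cv2,numpy as np
from cell import bot,vision
def ray(n,uv):
    c=vision.get_calibration(n); V=c["view"]
    K=np.array([[c["fx"],0,c["cx"]],[0,c["fy"],c["cy"]],[0,0,1]])
    q=cv2.undistortPoints(np.float64(uv).reshape(-1,1,2),K,np.array([c["k1"],0,0,0,0]))[:,0]
    d=np.c_[q[:,0],-q[:,1],-np.ones(len(q))]@V[:3,:3]
    return -V[:3,:3].T@V[:3,3],d
def onz(n,uv,z):
    o,d=ray(n,uv); return o+d*((z-o[2])/d[:,2])[:,None]
def pix(n,P):
    c=vision.get_calibration(n);V=c["view"];p=np.atleast_2d(P)@V[:3,:3].T+V[:3,3]
    s=np.c_[p[:,0]/-p[:,2],-p[:,1]/-p[:,2]]; s*=1+c["k1"]*(s**2).sum(1)[:,None]
    return s*c["fx"]+[c["cx"],c["cy"]]
E
python3 - <<'E'
from h import *
f=np.load("top0.npz");p,d=f["p"],f["d"]
cv2.imwrite("pics/crop1.png",cv2.resize(p[120:258,200:340],None,fx=4.3,fy=4.3,interpolation=cv2.INTER_CUBIC))
h=cv2.cvtColor(p,cv2.COLOR_BGR2HSV); m=cv2.inRange(h,(15,90,150),(32,255,255)); m[:170]=0;m[250:]=0;m[:,:220]=0;m[:,290:]=0
m=cv2.morphologyEx(m,cv2.MORPH_CLOSE,np.ones((5,5)))
c=max(cv2.findContours(m,0,1)[0],key=cv2.contourArea); b=cv2.boxPoints(cv2.minAreaRect(c)); print(b); w=onz("top",b,.038); print(w)
print([np.linalg.norm(w[i]-w[i-1]) for i in range(4)], w.mean(0))
E
```

```text
[[235.15948 230.65675]
 [243.1784  179.87025]
 [264.3865  183.21892]
 [256.36758 234.00542]]
[[ 0.47590603  0.05246081  0.038     ]
 [ 0.59421817  0.03661565  0.038     ]
 [ 0.5874698  -0.01286995  0.038     ]
 [ 0.4692999   0.00314129  0.038     ]]
[np.float64(0.049759982590573085), np.float64(0.11936847695193677), np.float64(0.04994362044878224), np.float64(0.1192496747751066)] [0.53172347 0.01983695 0.038     ]
```

View pics/crop1.png

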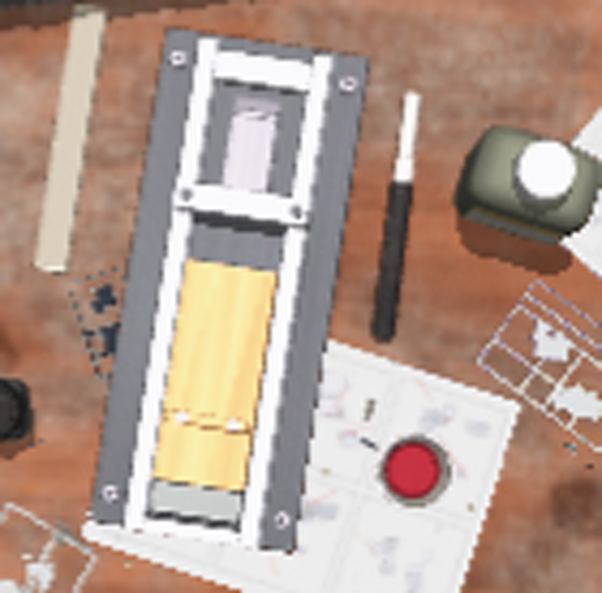

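The crop shows the slide pressed-up with its nose edge ~8 px short of the bar. The bar's entry edge runs from crop (178,210) to (305,222), and the foot plate corners are at (168,30), (370,60), (297,552) and (90,520). The rib's rear edge is at about (205,425).

Run:
```python
from h import *
f=np.load("top0.npz");p,d=f["p"],f["d"]
C=lambda a:np.array(a)/4.3+[200,120]-.4
F=onz("top",C([(168,30),(370,60),(297,552),(90,520)]),.006); print(F.round(4))
for a,b in((3,0),(2,1)):print(np.degrees(np.arctan2(*(F[b]-F[a])[1::-1])),np.linalg.norm(F[b]-F[a]))
print("plate centre",F.mean(0))
B=onz("top",C([(178,210),(305,222)]),.0435);print("bar",B.round(4),B.mean(0))
yaw=np.radians(-7.7);u=np.array([np.cos(yaw),np.sin(yaw)]);v=np.array([-u[1],u[0]])
bo=onz("top",C([(460,190),(560,240)]),.06);print("bottle",bo)
sl=np.array([.5317,.0198]);
for n,q in(("bar",B.mean(0)),("plate",F.mean(0)),("bottle",bo[0])):print(n,"rel slide",(q[:2]-sl)@u,(q[:2]-sl)@v)
t=sl-u*(60-22.5)/1000; print("touch TCP",t)
s=bot.state();D=np.r_[t,.07]-s["position"]
y=s["tcp_rot"][2];print("tool shift",D@np.array([np.cos(y),np.sin(y),0]),D@np.array([np.sin(y),-np.cos(y),0]),-D[2],"turn",np.degrees(y)+187.7)
# depth check
for c in [(248,222),(250,200),(240,166)]:print(c,d[c[1],c[0]])
```

```text
[[ 0.7251  0.0519  0.006 ]
 [ 0.7104 -0.0616  0.006 ]
 [ 0.4354 -0.0265  0.006 ]
 [ 0.4504  0.0887  0.006 ]]
-7.61768661712769 0.2771222636119442
-7.2633094441482315 0.2772019824606972
plate centre [0.58030396 0.01312383 0.006     ]
bar [[ 0.6203  0.0421  0.0435]
 [ 0.6152 -0.0265  0.0435]] [0.61775333 0.00779915 0.0435    ]
bottle [[ 0.63256609 -0.10813419  0.06      ]
 [ 0.6071336  -0.16169352  0.06      ]]
bar rel slide 0.08688535564243831 -0.0003626791865928049
plate rel slide 0.04906022495021488 -0.00010370783229902807
bottle rel slide 0.11709801090248255 -0.1132659674704752
touch TCP [0.49453813 0.02482448]
tool shift -0.4531029903509231 0.42505473469789135 0.1515616128521839 turn 34.321345806813355
(248, 222) 1.0988665
(250, 200) 1.103456
(240, 166) 1.101541
```

```bash
python3 -m creep '[{"claw":5,"translation":[-28,27,0],"dr":[0,0,5]},{"claw":5,"translation":[-56,53,0],"dr":[0,0,11]},{"claw":5,"translation":[-84,80,0],"dr":[0,0,17]},{"claw":5,"translation":[-112,107,0],"dr":[0,0,23]},{"claw":5,"translation":[-140,133,0],"dr":[0,0,29]},{"claw":5,"translation":[-168,160,0],"dr":[0,0,34.3]},{"claw":5,"translation":[-196,187,0],"dr":[0,0,34.3]},{"claw":5,"translation":[-224,214,0],"dr":[0,0,34.3]}]' 20
cat > t.py <<'E'
from h import *
import sys
T=np.array([float(a) for a in sys.argv[1:4]]);s=bot.state()
from scipy.spatial.transform import Rotation as R
r=R.from_euler("xyz",s["tcp_rot"]);print("t",s["time_s"],"pos",s["position"].round(4),"rpy",np.degrees(s["tcp_rot"]).round(2),"F",s["ft_force"].round(1),"gap",s["finger_gap"])
print("shift mm",(r.inv().apply(T-s["position"])*1000).round(1), "dr",np.degrees((r.inv()*R.from_euler("xyz",[np.pi,0,np.radians(172.4)])).as_rotvec()).round(2))
E
python3 t.py 0.490 0.0255 0.222
```

```text
time_s: 0.77
position: [0.3844, -0.2651, 0.2223]
tcp_rot: [3.141, -0.0, 3.007]
ft_force: [0.7, 1.0, -0.1]
finger_gap: 0.0416
finger_force: 0.0
t 0.7667 pos [ 0.3844 -0.2651  0.2223] rpy [ 1.7999e+02 -2.0000e-02  1.7230e+02] F [ 0.7  1.  -0.1] gap 0.04159322827047003
shift mm [-65.7 302.1   0.4] dr [ 0.01 -0.02 -0.1 ]
```

```bash
python3 -m creep '[{"claw":5,"translation":[-8,38,0],"dr":[0,0,0]},{"claw":5,"translation":[-16,76,0],"dr":[0,0,0]},{"claw":5,"translation":[-24,114,0],"dr":[0,0,0]},{"claw":5,"translation":[-33,151,0],"dr":[0,0,0]},{"claw":5,"translation":[-41,189,0],"dr":[0,0,0]},{"claw":5,"translation":[-49,227,0],"dr":[0,0,0]},{"claw":5,"translation":[-57,265,0],"dr":[0,0,0]},{"claw":5,"translation":[-65,295,0],"dr":[0,0,0]}]'; python3 t.py 0.490 0.0255 0.07
```

```text
time_s: 1.43
position: [0.4884, 0.0193, 0.2224]
tcp_rot: [3.141, -0.0, 3.009]
ft_force: [0.6, -0.2, -0.2]
finger_gap: 0.0055
finger_force: 0.0
t 1.4333 pos [0.4884 0.0193 0.2224] rpy [ 1.7999e+02 -1.0000e-02  1.7242e+02] F [ 0.6 -0.2 -0.2] gap 0.005485860304518759
shift mm [ -0.8   6.4 152.4] dr [ 0.01 -0.01  0.02]
```

```bash
python3 -m creep '[{"claw":5,"translation":[0,2,35],"dr":[0,0,0]},{"claw":5,"translation":[0,2,70],"dr":[0,0,0]},{"claw":5,"translation":[0,2,105],"dr":[0,0,0]},{"claw":5,"translation":[0,2,130],"dr":[0,0,0]},{"claw":5,"translation":[0,2,152],"dr":[0,0,0]},{"claw":5,"translation":[0,2,152],"dr":[0,0,0]},{"claw":5,"translation":[0,2,152],"dr":[0,0,0]}]'; python3 t.py 0.490 0.0255 0.045
python3 - <<'E'
from h import *
p,d=vision.grab_frame("top");q,_=vision.grab_frame("scene")
a=cv2.resize(p[150:260,210:300],(480,587),interpolation=2);b=cv2.resize(q[130:240,180:320],(318,250))
b=np.vstack([b,np.zeros((337,318,3),np.uint8)]);cv2.imwrite("pics/c2.png",np.hstack([a,b]))
E
```

```text
time_s: 2.02
position: [0.4879, 0.0184, 0.0698]
tcp_rot: [-3.14, -0.003, 3.008]
ft_force: [0.6, -0.3, -0.7]
finger_gap: 0.0049
finger_force: 0.0
t 2.0167 pos [0.4879 0.0184 0.0698] rpy [-1.7990e+02 -1.5000e-01  1.7235e+02] F [ 0.6 -0.3 -0.7] gap 0.004903650523669033
shift mm [-1.2  7.3 24.8] dr [-0.1  -0.15 -0.05]
```

View pics/c2.png

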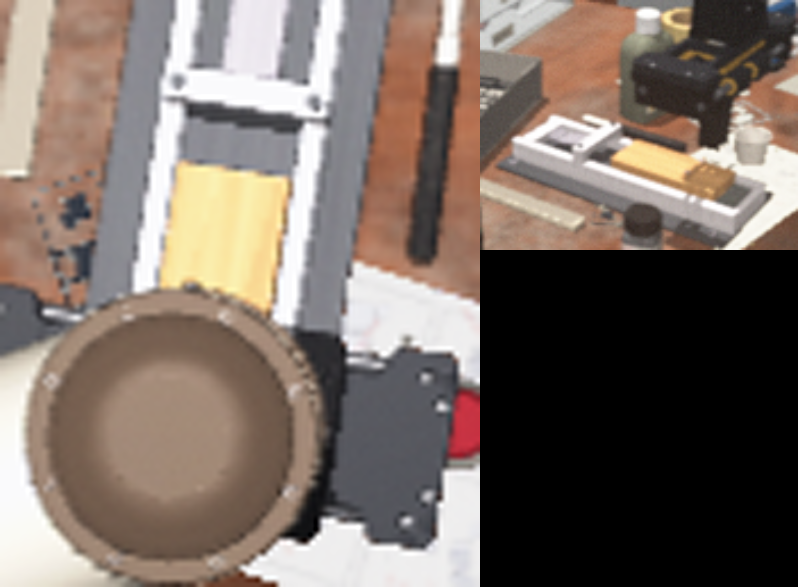

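The hand hangs above the tail. In the scene crop, the fingers at (712,140) are over the tail at (710,180). I'll correct sideways and go down to just above the slide.

```bash
python3 -m creep '[{"claw":5,"translation":[-1,7,8],"dr":[0,0,0]},{"claw":5,"translation":[-1,7,16],"dr":[0,0,0]},{"claw":5,"translation":[-1,7,25],"dr":[0,0,0]},{"claw":5,"translation":[-1,7,25],"dr":[0,0,0]},{"claw":5,"translation":[-1,7,25],"dr":[0,0,0]}]'; python3 t.py 0.490 0.0255 0.030
```

```text
time_s: 2.53
position: [0.4899, 0.0253, 0.0449]
tcp_rot: [-3.141, -0.002, 3.008]
ft_force: [0.2, -0.2, 0.3]
finger_gap: 0.0051
finger_force: 0.0
t 2.5333 pos [0.4899 0.0253 0.0449] rpy [-1.7995e+02 -9.0000e-02  1.7234e+02] F [ 0.2 -0.2  0.3] gap 0.0051086559812061364
shift mm [-0.1  0.2 14.9] dr [-0.05 -0.09 -0.06]
```

Down now, slowly, to the pressed height.

```bash
python3 -m creep '[{"claw":5,"translation":[0,0,3],"dr":[0,0,0]},{"claw":5,"translation":[0,0,6],"dr":[0,0,0]},{"claw":5,"translation":[0,0,8],"dr":[0,0,0]},{"claw":5,"translation":[0,0,10],"dr":[0,0,0]},{"claw":5,"translation":[0,0,12],"dr":[0,0,0]},{"claw":5,"translation":[0,0,13],"dr":[0,0,0]},{"claw":5,"translation":[0,0,14],"dr":[0,0,0]},{"claw":5,"translation":[0,0,14],"dr":[0,0,0]}]'; python3 t.py 0.490 0.0255 0.030
```

```text
time_s: 3.2
position: [0.4906, 0.0255, 0.0321]
tcp_rot: [-3.142, 0.0, 3.008]
ft_force: [-2.0, -0.3, 7.0]
finger_gap: 0.005
finger_force: 3.6
t 3.2 pos [0.4906 0.0255 0.0321] rpy [-1.8000e+02  2.0000e-02  1.7235e+02] F [-2.  -0.3  7. ] gap 0.004982993126858258
shift mm [ 0.6 -0.1  2.1] dr [-0.    0.02 -0.05]
```

```bash
python3 -m creep '[{"claw":5,"translation":[0,0,1],"dr":[0,0,0]},{"claw":5,"translation":[0,0,2],"dr":[0,0,0]},{"claw":5,"translation":[0,0,3],"dr":[0,0,0]},{"claw":5,"translation":[0,0,3],"dr":[0,0,0]}]'; python3 t.py 0.490 0.0255 0.030
```

```text
time_s: 3.53
position: [0.4906, 0.0255, 0.0302]
tcp_rot: [-3.141, 0.0, 3.009]
ft_force: [-4.6, 0.7, 14.2]
finger_gap: 0.005
finger_force: 7.2
t 3.5333 pos [0.4906 0.0255 0.0302] rpy [-1.7998e+02  3.0000e-02  1.7238e+02] F [-4.6  0.7 14.2] gap 0.004989887229758694
shift mm [ 0.6 -0.1  0.2] dr [-0.02  0.03 -0.02]
```

```bash
python3 -m creep '[{"claw":5,"translation":[0,0,1],"dr":[0,0,0]},{"claw":5,"translation":[0,0,2],"dr":[0,0,0]},{"claw":5,"translation":[-2,0,2],"dr":[0,0,0]},{"claw":5,"translation":[-5,0,2],"dr":[0,0,0]},{"claw":5,"translation":[-8,0,2],"dr":[0,0,0]},{"claw":5,"translation":[-10,0,2],"dr":[0,0,0]},{"claw":5,"translation":[-10,0,2],"dr":[0,0,0]}]'; python3 t.py 0.490 0.0255 0.030
```

```text
time_s: 4.12
position: [0.4933, 0.0236, 0.0298]
tcp_rot: [-3.137, -0.014, 3.007]
ft_force: [-26.0, 10.9, 44.3]
finger_gap: 0.0051
finger_force: 22.3
t 4.1167 pos [0.4933 0.0236 0.0298] rpy [-179.73   -0.78  172.32] F [-26.   10.9  44.3] gap 0.005091027503043942
shift mm [ 3.5  1.4 -0.2] dr [-0.27 -0.78 -0.08]
```

```bash
python3 -m creep '[{"claw":5,"translation":[0,0,-1],"dr":[0,0,0]},{"claw":5,"translation":[-3,0,-1],"dr":[0,0,0]},{"claw":5,"translation":[-6,0,-1],"dr":[0,0,0]},{"claw":5,"translation":[-6,0,-1],"dr":[0,0,0]}]'; python3 t.py 0.490 0.0255 0.030
python3 - <<'E'
from h import *
p,d=vision.grab_frame("top");q,_=vision.grab_frame("scene")
a=cv2.resize(p[150:260,210:300],(480,587),interpolation=2);b=cv2.resize(q[160:220,180:320],(318,136))
b=np.vstack([b,np.zeros((451,318,3),np.uint8)]);cv2.imwrite("pics/c3.png",np.hstack([a,b]))
E
```

```text
time_s: 4.45
position: [0.4957, 0.0228, 0.0299]
tcp_rot: [-3.135, -0.021, 3.006]
ft_force: [-31.4, 15.5, 45.8]
finger_gap: 0.0049
finger_force: 22.7
t 4.45 pos [0.4957 0.0228 0.0299] rpy [-179.64   -1.19  172.23] F [-31.4  15.5  45.8] gap 0.004868017802513442
shift mm [ 6.1  1.9 -0. ] dr [-0.36 -1.19 -0.17]
```

View pics/c3.png

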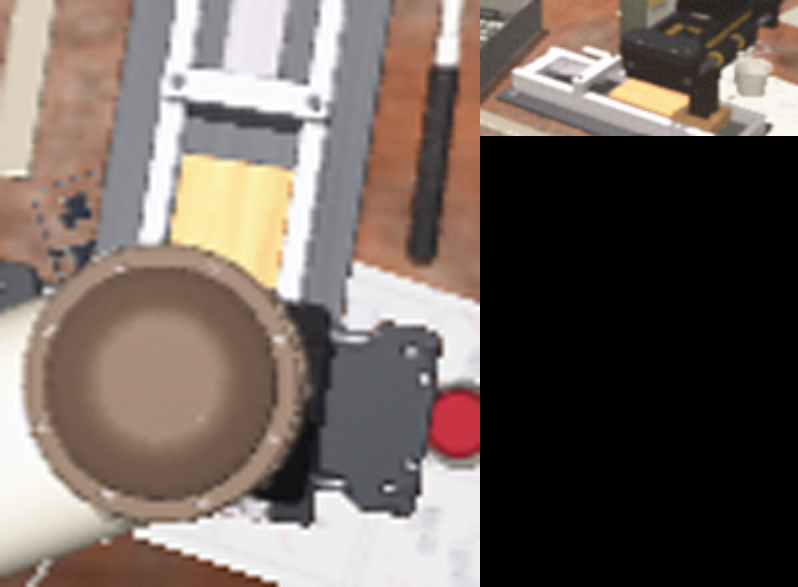

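The slide moves (nose row up about 1 px) but friction is high. I'll ease the press a little, relieve the side load, and continue.

```bash
python3 -m creep '[{"claw":5,"translation":[0,1,-0.7],"dr":[0,0,0]},{"claw":5,"translation":[-2,2,-1.2],"dr":[0,0,0]},{"claw":5,"translation":[-5,2,-1.2],"dr":[0,0,0]},{"claw":5,"translation":[-8,2,-1.2],"dr":[0,0,0]},{"claw":5,"translation":[-10,2,-1.2],"dr":[0,0,0]},{"claw":5,"translation":[-10,2,-1.2],"dr":[0,0,0]}]'; python3 t.py 0.490 0.0255 0.030
```

```text
time_s: 5.05
position: [0.5108, 0.0225, 0.0302]
tcp_rot: [-3.137, -0.011, 3.007]
ft_force: [-16.4, 2.2, 25.0]
finger_gap: 0.0049
finger_force: 12.6
t 5.05 pos [0.5108 0.0225 0.0302] rpy [-179.72   -0.65  172.29] F [-16.4   2.2  25. ] gap 0.004883642404563846
shift mm [21.   0.1  0.4] dr [-0.28 -0.65 -0.11]
```

```bash
python3 -m creep '[{"claw":5,"translation":[-3,0,0],"dr":[0,0,0]},{"claw":5,"translation":[-6,0,0],"dr":[0,0,0]},{"claw":5,"translation":[-9,0,0],"dr":[0,0,0]},{"claw":5,"translation":[-12,0,0],"dr":[0,0,0]},{"claw":5,"translation":[-15,0,0],"dr":[0,0,0]},{"claw":5,"translation":[-18,0,0],"dr":[0,0,0]},{"claw":5,"translation":[-20,0,0],"dr":[0,0,0]},{"claw":5,"translation":[-20,0,0],"dr":[0,0,0]}]'; python3 t.py 0.5956 0.0111 0.030
python3 - <<'E'
from h import *
p,d=vision.grab_frame("top");q,_=vision.grab_frame("scene")
a=cv2.resize(p[150:260,210:300],(480,587),interpolation=2);b=cv2.resize(q[160:220,180:320],(318,136))
b=np.vstack([b,np.zeros((451,318,3),np.uint8)]);cv2.imwrite("pics/c4.png",np.hstack([a,b]))
E
```

```text
time_s: 5.72
position: [0.531, 0.0199, 0.0303]
tcp_rot: [-3.137, -0.011, 3.007]
ft_force: [-15.0, 1.0, 23.6]
finger_gap: 0.0047
finger_force: 11.7
t 5.7167 pos [0.531  0.0199 0.0303] rpy [-179.73   -0.62  172.29] F [-15.    1.   23.6] gap 0.004677926202876006
shift mm [-65.2  -0.   -0.4] dr [-0.27 -0.62 -0.11]
```

View pics/c4.png

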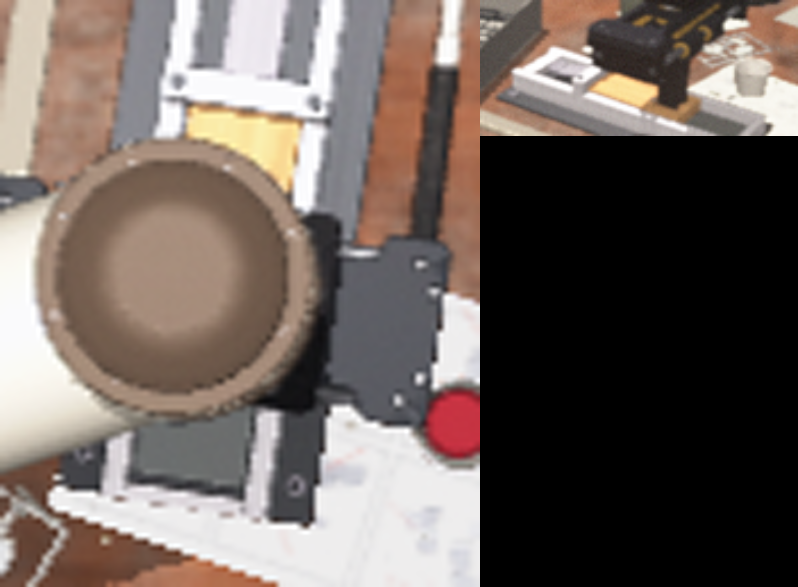

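The nose (crop row ~110) is now at the bar edge and still level. I'll continue under the bar and leaf.

```bash
python3 -m creep '[{"claw":5,"translation":[-3,0,0],"dr":[0,0,0]},{"claw":5,"translation":[-6,0,0],"dr":[0,0,0]},{"claw":5,"translation":[-9,0,0],"dr":[0,0,0]},{"claw":5,"translation":[-12,0,0],"dr":[0,0,0]},{"claw":5,"translation":[-15,0,0],"dr":[0,0,0]},{"claw":5,"translation":[-18,0,0],"dr":[0,0,0]},{"claw":5,"translation":[-20,0,0],"dr":[0,0,0]},{"claw":5,"translation":[-20,0,0],"dr":[0,0,0]}]'; python3 t.py 0.5956 0.0111 0.030
```

```text
time_s: 6.48
position: [0.5515, 0.0174, 0.0303]
tcp_rot: [-3.138, -0.009, 3.007]
ft_force: [-11.7, 0.5, 21.3]
finger_gap: 0.0051
finger_force: 10.5
t 6.4833 pos [0.5515 0.0174 0.0303] rpy [-179.77   -0.54  172.3 ] F [-11.7   0.5  21.3] gap 0.005067266349019937
shift mm [-44.5  -0.4  -0.1] dr [-0.23 -0.54 -0.1 ]
```

```bash
python3 -m creep '[{"claw":5,"translation":[-3,0,0.2],"dr":[0,0,0]},{"claw":5,"translation":[-6,0,0.3],"dr":[0,0,0]},{"claw":5,"translation":[-9,0,0.3],"dr":[0,0,0]},{"claw":5,"translation":[-12,0,0.3],"dr":[0,0,0]},{"claw":5,"translation":[-15,0,0.3],"dr":[0,0,0]},{"claw":5,"translation":[-18,0,0.3],"dr":[0,0,0]},{"claw":5,"translation":[-20,0,0.3],"dr":[0,0,0]},{"claw":5,"translation":[-20,0,0.3],"dr":[0,0,0]}]'; python3 t.py 0.5956 0.0111 0.030
```

```text
time_s: 7.15
position: [0.5598, 0.0141, 0.0303]
tcp_rot: [-3.131, -0.033, 3.006]
ft_force: [-36.9, 9.5, 44.5]
finger_gap: 0.0052
finger_force: 25.7
t 7.15 pos [0.5598 0.0141 0.0303] rpy [-179.4    -1.89  172.21] F [-36.9   9.5  44.5] gap 0.0051911703941617164
shift mm [-35.9   1.9  -0.9] dr [-0.59 -1.9  -0.19]
```

The force has risen at the leaf spring. The tilt coupling adds press, so I'll ease the press, add sideways relief, and continue.

```bash
python3 -m creep '[{"claw":5,"translation":[0,1,-0.8],"dr":[0,0,0]},{"claw":5,"translation":[0,1,-1.2],"dr":[0,0,0]},{"claw":5,"translation":[-2,1,-1.2],"dr":[0,0,0]},{"claw":5,"translation":[-2,1,-1.2],"dr":[0,0,0]}]'; python3 t.py 0.5956 0.0111 0.030
python3 - <<'E'
from h import *
p,d=vision.grab_frame("top");q,_=vision.grab_frame("scene")
a=cv2.resize(p[120:230,210:300],(400,489),interpolation=2);b=cv2.resize(q[160:220,180:280],(400,240),interpolation=2)
b=np.vstack([b,np.zeros((249,400,3),np.uint8)]);cv2.imwrite("pics/c5.png",np.hstack([a,b]))
E
```

```text
time_s: 7.48
position: [0.5617, 0.0141, 0.0303]
tcp_rot: [-3.13, -0.033, 3.005]
ft_force: [-33.7, 6.2, 37.4]
finger_gap: 0.0049
finger_force: 23.5
t 7.4833 pos [0.5617 0.0141 0.0303] rpy [-179.36   -1.92  172.18] F [-33.7   6.2  37.4] gap 0.00486866840717863
shift mm [-33.9   1.7  -0.8] dr [-0.64 -1.92 -0.21]
```

View pics/c5.png

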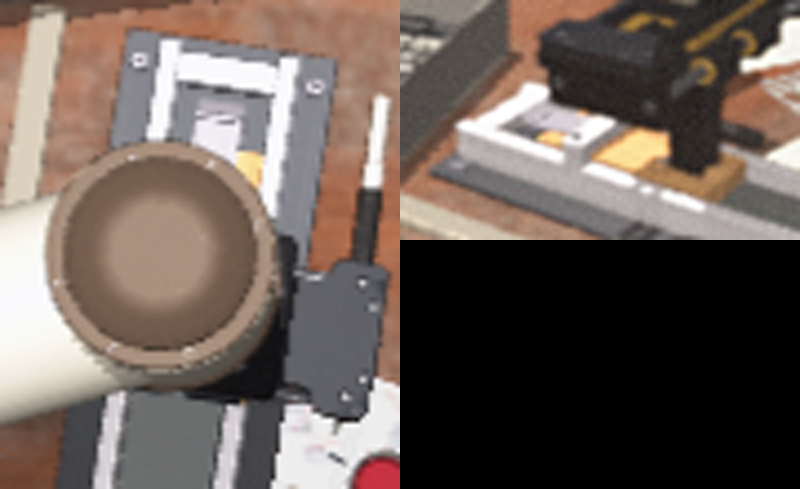

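The slide's nose (crop ~(250,152)) is past the bar and beside the leaf. The slide sits flat and is still advancing.

```bash
python3 -m creep '[{"claw":5,"translation":[0,0,-0.6],"dr":[0,0,0]},{"claw":5,"translation":[-2,0.5,-1],"dr":[0,0,0]},{"claw":5,"translation":[-4,0.5,-1],"dr":[0,0,0]},{"claw":5,"translation":[-6,0.5,-1],"dr":[0,0,0]},{"claw":5,"translation":[-8,0.5,-1],"dr":[0,0,0]},{"claw":5,"translation":[-8,0.5,-1],"dr":[0,0,0]}]'; python3 t.py 0.5956 0.0111 0.030
```

```text
time_s: 8.08
position: [0.5749, 0.0138, 0.0304]
tcp_rot: [-3.134, -0.023, 3.005]
ft_force: [-21.0, 1.5, 22.2]
finger_gap: 0.0048
finger_force: 16.6
t 8.0833 pos [0.5749 0.0138 0.0304] rpy [-179.54   -1.34  172.18] F [-21.    1.5  22.2] gap 0.004765924082108263
shift mm [-20.9   0.1  -0.1] dr [-0.46 -1.34 -0.21]
```

```bash
python3 -m creep '[{"claw":5,"translation":[-2,0,0],"dr":[0,0,0]},{"claw":5,"translation":[-5,0,0],"dr":[0,0,0]},{"claw":5,"translation":[-8,0,0],"dr":[0,0,0]},{"claw":5,"translation":[-11,0,0],"dr":[0,0,0]},{"claw":5,"translation":[-14,0,0],"dr":[0,0,0]},{"claw":5,"translation":[-14,0,0],"dr":[0,0,0]}]'; python3 t.py 0.5956 0.0111 0.030
```

```text
time_s: 8.58
position: [0.5908, 0.0124, 0.0304]
tcp_rot: [-3.135, -0.02, 3.006]
ft_force: [-18.0, 0.6, 18.0]
finger_gap: 0.0048
finger_force: 14.2
t 8.5833 pos [0.5908 0.0124 0.0304] rpy [-179.62   -1.12  172.2 ] F [-18.    0.6  18. ] gap 0.004794236810211183
shift mm [-5.  -0.6  0.3] dr [-0.37 -1.12 -0.19]
```

```bash
python3 -m creep '[{"claw":5,"translation":[-2,0,0],"dr":[0,0,0]},{"claw":5,"translation":[-4,0,0],"dr":[0,0,0]},{"claw":5,"translation":[-6,0,0],"dr":[0,0,0]},{"claw":5,"translation":[-8,0,0],"dr":[0,0,0]},{"claw":5,"translation":[-10,0,0],"dr":[0,0,0]},{"claw":5,"translation":[-10,0,0],"dr":[0,0,0]}]'; python3 t.py 0.5956 0.0111 0.030
python3 - <<'E'
from h import *
p,d=vision.grab_frame("top");q,_=vision.grab_frame("scene")
a=cv2.resize(p[120:230,210:300],(400,489),interpolation=2);b=cv2.resize(q[160:220,180:280],(400,240),interpolation=2)
b=np.vstack([b,np.zeros((249,400,3),np.uint8)]);cv2.imwrite("pics/c6.png",np.hstack([a,b]))
E
```

```text
time_s: 9.08
position: [0.5944, 0.0118, 0.0304]
tcp_rot: [-3.133, -0.033, 3.004]
ft_force: [-31.5, 8.4, 29.9]
finger_gap: 0.0047
finger_force: 20.4
t 9.0833 pos [0.5944 0.0118 0.0304] rpy [-179.51   -1.87  172.14] F [-31.5   8.4  29.9] gap 0.004658110737193599
shift mm [-1.3 -0.5  0.4] dr [-0.48 -1.87 -0.25]
```

View pics/c6.png

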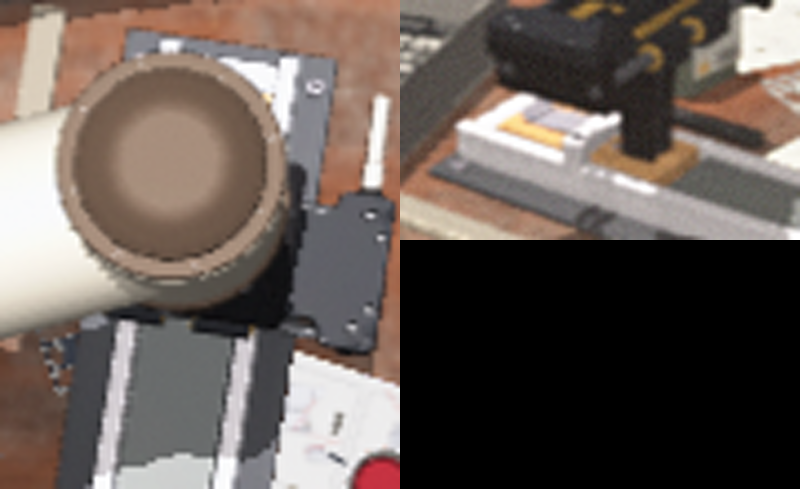

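The nose is at the end stop in the scene crop (~(460,130)), and advance fell off as the force rose. I'll push a little more and check the lifter height by depth.

```bash
python3 -m creep '[{"claw":5,"translation":[-2,0.5,-0.3],"dr":[0,0,0]},{"claw":5,"translation":[-4,0.5,-0.6],"dr":[0,0,0]},{"claw":5,"translation":[-6,0.5,-0.8],"dr":[0,0,0]},{"claw":5,"translation":[-6,0.5,-0.8],"dr":[0,0,0]}]'; python3 t.py 0.5956 0.0111 0.030
cat > lift.py <<'E'
from h import *
p,d=vision.grab_frame("top");c=vision.get_calibration("top");V=c["view"]
u=np.array([.991,-.134,0]);o=np.array([.6178,.0083,0])
for x,y in((-.14,0),(-.12,0),(-.1,0),(-.085,0),(-.12,.0315),(-.12,-.0315),(-.1,.045),(-.1,-.045)):
    P=o+u*x+np.array([.134,.991,0])*y+[0,0,.022]
    a=pix("top",P)[0];i=a.round().astype(int);D=np.median(d[i[1]-1:i[1]+2,i[0]-1:i[0]+2])
    O,r=ray("top",a);print(x,y,((O+r[0]*D)[2]*1000).round(1))
E
python3 lift.py
```

```text
time_s: 9.52
position: [0.5946, 0.0116, 0.0305]
tcp_rot: [-3.131, -0.045, 3.003]
ft_force: [-41.7, 13.7, 35.3]
finger_gap: 0.0051
finger_force: 27.1
t 9.5167 pos [0.5946 0.0116 0.0305] rpy [-179.38   -2.57  172.08] F [-41.7  13.7  35.3] gap 0.005084065962092419
shift mm [-1.  -0.4  0.4] dr [-0.61 -2.57 -0.31]
-0.14 0 24.4
-0.12 0 23.7
-0.1 0 23.7
-0.085 0 23.9
-0.12 0.0315 28.2
-0.12 -0.0315 28.0
-0.1 0.045 6.5
-0.1 -0.045 5.8
```

Home: the slide no longer moves under extra load, and the lifter is up at 24 mm. Now I'll unload and withdraw.

```bash
python3 -m creep '[{"claw":5,"translation":[4,0,0],"dr":[0,0,0]},{"claw":5,"translation":[8,-0.5,0],"dr":[0,0,0]},{"claw":5,"translation":[11,-0.5,0],"dr":[0,0,0]},{"claw":5,"translation":[13,-0.5,0],"dr":[0,0,0]},{"claw":5,"translation":[14,-0.5,0],"dr":[0,0,0]},{"claw":5,"translation":[14,-0.5,0],"dr":[0,0,0]}]'; python3 t.py 0.5956 0.0111 0.030
```

```text
time_s: 10.07
position: [0.5943, 0.0119, 0.0305]
tcp_rot: [-3.136, -0.016, 3.006]
ft_force: [-12.7, -2.0, 9.6]
finger_gap: 0.005
finger_force: 13.1
t 10.0667 pos [0.5943 0.0119 0.0305] rpy [-179.67   -0.89  172.23] F [-12.7  -2.    9.6] gap 0.004999278800883673
shift mm [-1.4 -0.6  0.4] dr [-0.33 -0.9  -0.17]
```

```bash
python3 -m creep '[{"claw":5,"translation":[2,0,0],"dr":[0,0,0]},{"claw":5,"translation":[4,0,0],"dr":[0,0,0]},{"claw":5,"translation":[5,0,-0.3],"dr":[0,0,0]},{"claw":5,"translation":[6,0,-0.6],"dr":[0,0,0]},{"claw":5,"translation":[6,0,-0.6],"dr":[0,0,0]}]'; python3 t.py 0.5956 0.0111 0.030
```

```text
time_s: 10.48
position: [0.5944, 0.0144, 0.0313]
tcp_rot: [-3.14, -0.003, 3.007]
ft_force: [-4.1, -1.5, -1.5]
finger_gap: 0.0048
finger_force: 1.7
t 10.4833 pos [0.5944 0.0144 0.0313] rpy [-179.94   -0.2   172.29] F [-4.1 -1.5 -1.5] gap 0.004768142791390167
shift mm [-1.7 -3.1  1.2] dr [-0.06 -0.2  -0.11]
```

Tip is clear of the tail and touching only the rib's rear face. I'll back off the rib 3 mm, then go straight up.

```bash
python3 -m creep '[{"claw":5,"translation":[2,0,-0.2],"dr":[0,0,0]},{"claw":5,"translation":[4,0,-0.5],"dr":[0,0,0]},{"claw":5,"translation":[5,0,-1],"dr":[0,0,0]},{"claw":5,"translation":[5,0,-3],"dr":[0,0,0]},{"claw":5,"translation":[5,0,-8],"dr":[0,0,0]},{"claw":5,"translation":[5,0,-20],"dr":[0,0,0]},{"claw":5,"translation":[5,0,-50],"dr":[0,0,0]},{"claw":5,"translation":[5,0,-85],"dr":[0,0,0]}]'; python3 -m creep '[{"claw":5,"translation":[30,0,-20],"dr":[0,0,0]},{"claw":5,"translation":[65,0,-40],"dr":[0,0,0]},{"claw":5,"translation":[95,0,-50],"dr":[0,0,0]},{"claw":5,"translation":[125,0,-50],"dr":[0,0,0]},{"claw":5,"translation":[150,0,-50],"dr":[0,0,0]},{"claw":5,"translation":[150,0,-50],"dr":[0,0,0]}]'
python3 lift.py
python3 - <<'E'
from h import *
p,d=vision.grab_frame("top");q,_=vision.grab_frame("scene")
a=cv2.resize(p[120:258,190:345],(449,400),interpolation=2);b=cv2.resize(q[150:240,180:270],(350,350),interpolation=2)
b=np.vstack([b,np.zeros((50,350,3),np.uint8)]);cv2.imwrite("pics/c7.png",np.hstack([a,b]))
h=cv2.cvtColor(p,cv2.COLOR_BGR2HSV); m=cv2.inRange(h,(15,90,120),(32,255,255));m[:125]=0;m[215:]=0;m[:,:228]=0;m[:,285:]=0
v,uu=np.nonzero(m);w=onz("top",np.c_[uu,v],.030)
s=(w[:,:2]-[.6178,.0083])@np.array([.991,-.134]);print("slide extent along jig mm",np.percentile(s,[.5,99.5])*1000)
E
```

```text
time_s: 11.15
position: [0.59, 0.0153, 0.1166]
tcp_rot: [-3.14, -0.004, 3.008]
ft_force: [-0.2, 0.3, -0.5]
finger_gap: 0.0048
finger_force: 0.0
time_s: 11.65
position: [0.4384, 0.0353, 0.168]
tcp_rot: [3.14, -0.0, 3.009]
ft_force: [-0.2, 0.1, -1.1]
finger_gap: 0.0048
finger_force: 0.0
-0.14 0 22.7
-0.12 0 24.6
-0.1 0 23.4
-0.085 0 24.3
-0.12 0.0315 28.3
-0.12 -0.0315 28.6
-0.1 0.045 6.2
-0.1 -0.045 6.4
slide extent along jig mm [-45.14882566  72.44917136]
```

View pics/c7.png

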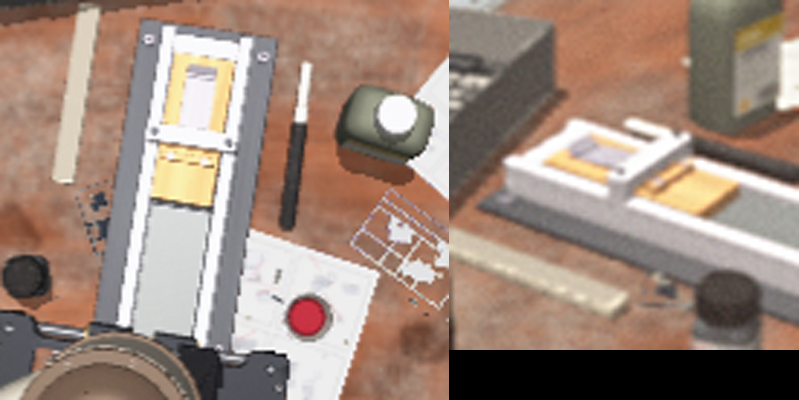

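The slide is home: its nose is at the stop (top crop row ~57), and its tail is at -45 mm with the raised lifter behind it (row ~205). The bystanders are unmoved and the robot is clear.

```bash
python3 -c "
from cell import ticket;print(ticket.job_done())"
```

```text
the job is handed in; nothing more can be done
None
```

The slide is home against the end stop, the lifter has sprung up behind it, the fingers are clear and the other things on the table stand where they were; I handed the job in at about 12 s on the robot's clock.

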